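# Back off a carton clamp by its ratchet drum

## Robot

A 6-joint arm with a two-finger parallel gripper is mounted at the origin on the work surface. World frame = base frame: x ahead of the robot, y to its left, z up, the work surface at z = 0. Lengths are in m, angles in rad, forces in N, time in s.
With the tool pointing down it reaches from about 0.275 to 0.75 m from the base axis. Payload 10.2 kg.
Tool frame: the origin (TCP) lies midway between the tips of the shut fingers; the grasp point (between the pads) lies 19 mm behind it (env.hold_point_z is the distance from the TCP to the grasp point, in m); x points along the fingers, z is the direction in which the jaws open and shut, and the axes are right-handed (so a half turn about x gives the same grasp; the last joint's range is limited). The gripper opens to 85 mm and grips with 20 to 120 N. Pads are 22 mm wide; open, the fingers measure 114 mm over their backs; the gripper's body (76 mm by 85 mm) begins 54 mm behind the grasp point. The pads swing forward as they close: fully open they stand 13 mm farther back than shut.
Start: joints at [-1.501, 0.313, 1.498, -0, 1.331, -0.223], TCP at [0.152, -0.503, 0.231] pointing down, gripper open.
Joint ranges: [-2.94, 2.94], [-0.97, 2.17], [0.19, 2.56], [-1.23, 4.37], [0.02, 3.11], [-2.88, 2.88]. Speed limits (rad/s): [2.39, 2.39, 3.01, 3.14, 3.14, 3.14].

## Interface

Orientations are given as a unit quaternion [x, y, z, w].
In Python, from bench import env, kinematics, monitor, eyes, job gives the robot as it stands. The module is installed in compiled form; this text tells all that it offers. Calls block until the motion is done:
- env.reach(position, orientation): joint-space move of the TCP to a pose.
- env.movel(position, velocity=0.15, frame=None, guard=None): straight line of the TCP; frame=None keeps the orientation; velocity is the mean speed in m/s. With guard (N) it stops when the force on the tool has changed by that much, and returns True; else False.
- env.set_joints(angles): joint-space move.
- env.release() and env.close_gripper(effort=None): open the fingers fully, or close them until they stop; effort is the grip in N (None keeps the last).
- env.hold(seconds).
- kinematics.ik(position, orientation): joint angles nearest the present ones, or None.
- monitor.sense(): the state.
- eyes.grab_frame(name): name is "scene" or "top" or "wrist"; returns a dict with "frame" (480x640x3 uint8, red, green, blue), "mtx" (3x3 intrinsics, pixels), "view" (4x4, takes a point from world to camera coordinates). Camera axes: x right, y down, z forward; pixel columns grow to the right and rows downward; lengths in m; the calibration is good to about 2 mm. A picture is of the moment at which its call begins. There is no depth.
A pose or a line that the arm cannot do raises env.MotionError and nothing moves.
- job.hand_in(): hands the job in, once; it reports no verdict.
The state is a dict: "clock": time; "joints": joint angles; "qvel": joint speeds; "joint_efforts": joint torques, N m; "position": TCP position; "ee_rot": TCP orientation; "contact_force": force on the tool from outside, world axes, zero at the start; "ft_torque": the same for the moment, N m; "finger_gap": opening from 0.0 (shut) to 1.0 (fully open).
Only numpy, scipy, OpenCV 4.12 (cv2) and the standard library are available. Lean on these libraries where they do the work, as an engineer would, in place of code of your own. Each camera call takes 0.05 s, during which the arm holds its last target. There are 200 camera calls.

## Task

The bench clamp has been wound up close to a carton and is held by its ratchet. Flick the pawl's thumb lever fully over to the release side, wind the crank just enough to let the loaded pawl spring out of the teeth (without crushing the carton), then keep hold of the crank and gently ease the drum back until the end stop carries the jaw and the crank pulls no more, and let go. Never let the drum spin free, don't force the lever or crank against their stops, and leave the carton and the things round the clamp where they are.

Things in the scene. Friction and masses are not known exactly. Their poses are not given: they have to be found in the camera images.
- clamp: Grey steel clamp bed fixed to the desk, 30 mm high. Origin on the desk directly under the drum axis, z up. In its frame: drum base x -75..135, y -100..90 mm; bed x -30..90, y 90..380 mm, running along +y; an upright steel fence plate (16 mm thick, top at z 120 mm) at y 118..134. Frame may be yawed. The parts of the clamp are bare steel, brass and black.
- drum_axis (a point): Point on the vertical axis of the drum, at the top of its 15-tooth ratchet wheel (110 mm diameter, z 46 mm; a hub rises to z 64 mm).
- drum (a joint): Drum angle in rad, 0 to 0.05 as found, held by the pawl; grows as the drum runs back (counter-clockwise from above), negative if wound tighter. Sprung: it pulls to run back, 0.9 N m at 0 (11 N at the crank grip), 0.1 N m less per rad. One rad moves the jaw 10 mm. Must never run back faster than 1 rad/s; let go, even with a few mm of crank travel left, it springs faster: feel for the stop.
- crank_grip (a point): Middle of the upright black crank handle, a freely spinning round grip 26 mm in diameter, from z 62 to 112 mm, point at z 90 mm. It stands on the end of a flat crank arm (top at z 60 mm), 80 mm from the drum axis, and travels with the drum on that circle; as found it is at about 130 degrees in the clamp's frame (counter-clockwise from its +x).
- lever (a joint): Thumb lever angle in rad: 0 = pawl sprung into the teeth (as found), 0.6 = release side, a firm stop. Grows counter-clockwise seen from above. It stays where it is left; turning it takes about 0.13 to 0.2 N m (up to 4 N at the post). more than 35 N on it bends it.
- lever_post (a point): Upright round steel post at the lever's end, 14 mm in diameter, from z 50 to 95 mm, point on its axis at z 80 mm; 55 mm from the lever pivot. At lever angle 0 it lies at direction -100 degrees from the pivot in the clamp's frame (so it is pushed mainly towards the clamp's +x).
- lever_pivot (a point): Pivot of thumb lever and pawl, vertical axis, at x 66, y -38 mm in the clamp's frame, z 51 mm.
- pawl_tip (a point): Tip of the brass pawl, a 45 mm long strut on the lever's pivot, sprung relative to the lever. 50 mm from the drum axis (horizontally) when in the teeth, over 60 mm when sprung out. While the drum's load is on it the pawl stays wedged even with the lever at release; it springs out by itself once the drum is wound about 0.03 to 0.08 rad tighter.
- jaw_back (a point): Middle of the back of the sliding jaw (the side towards the end stop), z 45 mm. The jaw is a steel plate, 120 x 16 x 90 mm, top at z 122 mm, that slides along the bed: to the clamp's +y as the drum runs back, to -y (towards the carton) as it is wound. In the clamp's frame it is at x 30, y 262 mm when the drum is at 0.
- stop_face (a point): Middle of the jaw-side face of the end stop, a steel block 70 x 26 x 28 mm on the bed; set anywhere from 15 to 22 mm behind the jaw as found, measured along the clamp's +y. When the jaw rests on it the two points coincide along y.
- carton: Small brown carton 100 x 88 x 75 mm, 0.45 kg, standing on the bed (origin under its centre, z 30 mm) between fence and jaw, with about 3.5 mm of air to the jaw: winding 0.3 rad tighter or more begins to press on it.
- stapler: Stapler, 125 x 36 x 45 mm, lying on the desk. Leave alone.
- marker: Marker pen, 130 mm long, 17 mm thick, lying on the desk. Leave alone.
- tape_roll: Roll of tape, 96 mm diameter, 48 mm high. Leave alone.
- label_roll: Roll of blank labels, 80 mm diameter, 50 mm high. Leave alone.
- stop: The end stop block on the bed (70 x 26 x 28 mm); origin under its centre, its jaw-side face 13 mm from there towards the clamp's -y. At rest the spring holds the jaw on it with 65 to 80 N; more than 140 N (about 8 N extra at the crank grip, or a bump) knocks it out of its setting.

How it is judged:
On the way, in this order (a step that is already met when the one before it is completed fails the run):
1. the thumb lever is thrown to the release side while the load still holds the pawl in the teeth (value of joint lever above 0.5 rad and horizontal distance between pawl_tip and drum_axis below 0.055 m), for 0.2 s.
2. the pawl has sprung clear of the teeth and the drum has not yet run back (horizontal distance between pawl_tip and drum_axis above 0.058 m and value of joint drum below 0.3 rad), for 0.1 s.
At the end, for the whole second after the job is handed in: The jaw's back is within 1.5 mm of the end stop and the drum is still; the lever is at the release side (over 0.45 rad) and the pawl clear of the teeth (tip over 57 mm from the drum axis); the carton stands upright within 12 mm of where it was (y of jaw_back in the frame of stop_face above -0.0015 m and velocity of joint drum below 0.05 rad/s and value of joint lever above 0.45 rad and horizontal distance between pawl_tip and drum_axis above 0.057 m and angle between carton's own z axis and vertical below 0.1 rad and distance of carton from where it was at the start of the episode below 0.012 m); the robot touches nothing.
It fails at once if the drum runs back faster than 1 rad/s (velocity of joint drum above 1 rad/s).
It fails at once if the thumb lever is pushed with more than 35 N (contact force between the fingers and lever above 35 N).
It fails at once if the carton is squeezed by the jaw with more than 15 N (contact force between jaw and carton above 15 N).
It fails at once if the jaw is driven onto the end stop with more than 140 N (contact force between jaw and stop above 140 N).
It fails at once if the stapler, marker, tape roll or label roll is moved by more than 20 mm (distance of any of stapler, marker, tape_roll, label_roll from where it was at the start of the episode above 0.02 m).
It also fails if it takes over 72 s, if anything falls off the work surface, if the arm or the gripper's body presses on something with over 40 N, if the wrist force passes 120 N, or if a joint passes its speed limit or range.

## Working session

There is one attempt and no reset: what is moved stays moved. The work goes in short steps, each a Python script; the robot and the scene stay as the last script left them, time stands still between calls to the robot, and variables do not carry over. Pictures are saved under pics/ and viewed, about 8 in all and at most 12, crops included, and the job is handed in when it is done.

```bash
mkdir -p pics
python3 - <<'E'
from bench import env, kinematics, monitor, eyes, job
import cv2,numpy as np
for n in ("top","scene"):
    d=eyes.grab_frame(n); cv2.imwrite(f"pics/{n}0.png",d["frame"][:,:,::-1]); print(n,d["mtx"].tolist(),d["view"].tolist())
    np.savez(f"{n}0.npz",**d)
s=monitor.sense(); print(s)
E
```

```text
top [[546.2808272350426, 0.0, 320.46724156712474], [0.0, 546.2808272350426, 238.557762547838], [0.0, 0.0, 1.0]] [[-0.007437667532910435, -0.99990549754412, 0.0115618805873146, 0.029856819011578082], [-0.99408370813015, 0.0061404398186001, -0.10844296302224955, 0.5699620325773124], [0.1083617198639848, -0.012300039832438889, -0.994035435328258, 1.1935784199916706], [0.0, 0.0, 0.0, 1.0]]
scene [[498.77596143263224, 0.0, 327.4286850417934], [0.0, 498.77596143263224, 242.14167180399372], [0.0, 0.0, 1.0]] [[-0.7337558816492863, 0.6790607823617093, -0.021880585078600263, 0.41665836186836913], [0.4051521271831437, 0.4114787336534787, -0.8164171761972572, -0.19815105801099886], [-0.5453934909623074, -0.6079158705028461, -0.5770478614523363, 1.3545608489724696], [0.0, 0.0, 0.0, 1.0]]
{'clock': 0.1, 'joints': array([-1.50141263e+00,  3.13387310e-01,  1.49836535e+00, -2.68030423e-05,
        1.33098546e+00, -2.23403792e-01]), 'qvel': array([ 9.65842752e-05, -2.90962355e-03, -3.56448694e-03, -8.19817448e-04,
        6.04257181e-04,  1.04470855e-03]), 'joint_efforts': array([ 2.15523592e-03, -4.12902367e+01, -2.60145056e+01, -2.48003462e-04,
        2.98950508e-03,  4.14570565e-07]), 'position': array([ 0.15149026, -0.5024289 ,  0.23079415]), 'ee_rot': array([ 0.42201576,  0.56785921, -0.42141263,  0.56731826]), 'contact_force': array([ 0.38438895,  0.92437487, -0.25798418]), 'ft_torque': array([-0.0213873 ,  0.04271402, -0.02408537]), 'finger_gap': 0.9993063510030264}
```

View pics/top0.png

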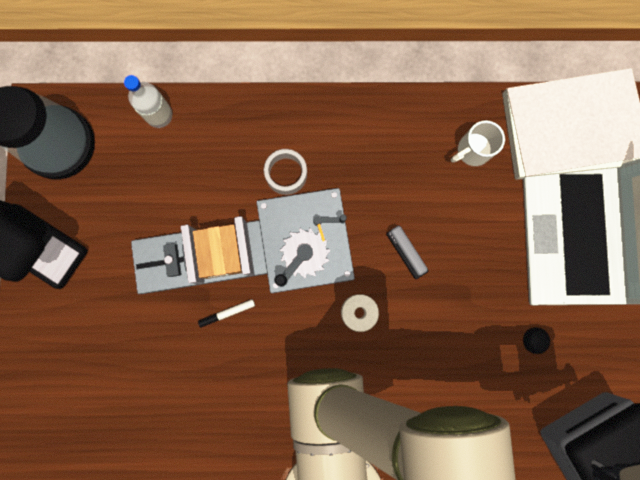

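View pics/scene0.png

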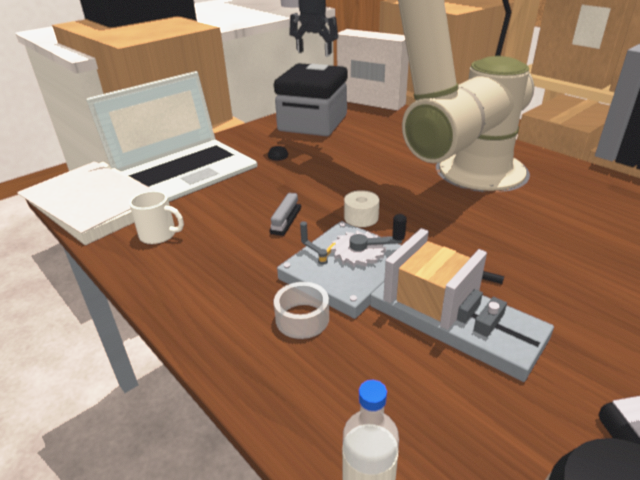

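The top view shows the drum near (304,252), the crank grip near (281,280), the lever post near (341,218) and the stop near (172,259). The clamp's +y points left in the image. Next I'll enlarge this area.

Run:
```python
import cv2
im=cv2.imread("pics/top0.png")[180:305,125:365]
cv2.imwrite("pics/crop0.png",cv2.resize(im,None,fx=3.333,fy=3.333,interpolation=cv2.INTER_CUBIC))
```

```text
(no output)
```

View pics/crop0.png

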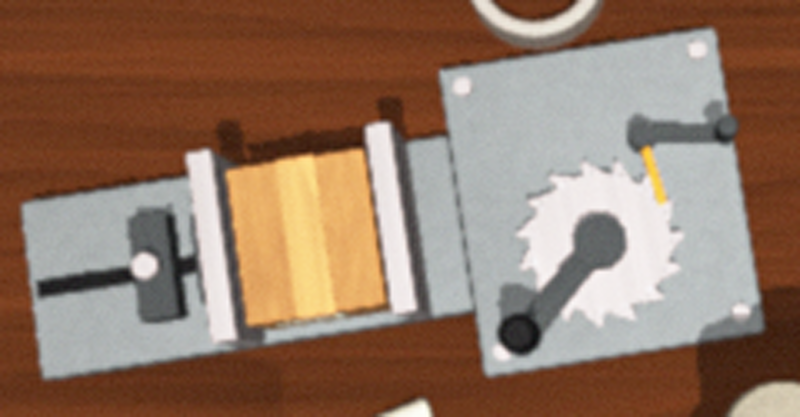

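The crop shows these pixels: plate corners (441,71), (715,29), (765,328) and (487,376); bed end (22,203) and (43,379); hub (600,240); grip top (519,333); post top (726,128). I'll fit the clamp pose to them.

```bash
cat > h.py <<'E'
import numpy as np
def back(d,uv,z):
    K,V=d["mtx"],d["view"]; R,t=V[:3,:3],V[:3,3]; c=-R.T@t
    r=R.T@np.linalg.inv(K)@np.array([uv[0],uv[1],1.]); return c+r*(z-c[2])/r[2]
E
python3 - <<'E'
import numpy as np
from h import *
from scipy.optimize import least_squares
d=np.load("top0.npz"); f=lambda p:(p[0]/3.3333+125-.35,p[1]/3.3333+180-.35)
pix=[(441,71),(715,29),(765,328),(487,376),(22,203),(43,379),(600,240)]
loc=np.array([(135,90),(135,-100),(-75,-100),(-75,90),(90,380),(-30,380),(0,0)])/1e3
zs=[.03]*6+[.064]
W=np.array([back(d,f(p),z)[:2] for p,z in zip(pix,zs)])
def T(q,l): c,s=np.cos(q[2]),np.sin(q[2]); return l@np.array([[c,s],[-s,c]])+q[:2]
r=least_squares(lambda q:(T(q,loc)-W).ravel(),[.4,0,0]); q=r.x
print(q,np.round(r.fun.reshape(-1,2)*1e3,1)); np.save("q.npy",q)
def L(w): c,s=np.cos(q[2]),np.sin(q[2]); return (w[:2]-q[:2])@np.array([[c,-s],[s,c]])
for n,p,z in [("grip",(519,333),.112),("post",(726,128),.095),("pivot",(645,133),.06),("pawltip",(661,200),.05),("jawbackA",(187,155),.122),("jawbackB",(214,342),.122),("stopR",(165,210),.058),("stopR2",(173,317),.058)]:
    w=back(d,f(p),z); l=L(w); print(n,w.round(4),(l*1e3).round(1),np.hypot(*l).round(4),np.degrees(np.arctan2(l[1],l[0])).round(1))
a=np.radians(-100); print("post pred",T(q,np.array([.066+.055*np.cos(a),-.038+.055*np.sin(a)])),"grip pred",T(q,.08*np.array([np.cos(np.radians(130)),np.sin(np.radians(130))])))
for n,v in(("tape",(286,171)),("label",(360,313)),("stapler",(408,251)),("marker",(227,313))): print(n,back(d,v,.03).round(3),(L(back(d,v,.03))*1e3).round())
E
```

```text
[0.53793125 0.0602817  0.15326848] [[ 1.1  1.2]
 [ 2.2 -0.7]
 [-2.2 -1.6]
 [-0.7  0.7]
 [ 0.5  1. ]
 [-0.7  0.1]
 [-0.2 -0.7]]
grip [0.4763 0.1108 0.112 ] [-53.2  59.3] 0.0797 131.9
post [ 0.6069 -0.0205  0.095 ] [ 55.8 -90.3] 0.1062 -58.3
pivot [0.609  0.0311 0.06  ] [ 65.8 -39.7] 0.0768 -31.1
pawltip [0.5656 0.0207 0.05  ] [ 21.3 -43.3] 0.0483 -63.8
jawbackA [0.5879 0.3165 0.122 ] [ 88.5 245.6] 0.261 70.2
jawbackB [0.4718 0.2976 0.122 ] [-29.1 244.6] 0.2463 96.8
stopR [0.5602 0.3458 0.058 ] [ 65.6 278.7] 0.2863 76.8
stopR2 [0.4902 0.3391 0.058 ] [ -4.7 282.8] 0.2828 90.9
post pred [ 0.60778953 -0.02218424] grip pred [0.47775495 0.11299615]
tape [0.725 0.103 0.03 ] [192.  14.]
label [ 0.404 -0.06   0.03 ] [-151.  -99.]
stapler [ 0.541 -0.17   0.03 ] [ -32. -228.]
marker [0.406 0.233 0.03 ] [-104.  191.]
```

```bash
cat >> h.py <<'E'
from bench import env, kinematics, monitor, eyes, job
from scipy.spatial.transform import Rotation as Ro
q=np.load("q.npy"); c,s=np.cos(q[2]),np.sin(q[2]); RC=np.array([[c,-s],[s,c]])
def W(x,y,z): return np.r_[q[:2]+RC@np.array([x,y]),z]      # clamp frame -> world
def L(w): return RC.T@(np.asarray(w)[:2]-q[:2])
def ori(a):                                                 # tool down, jaws opening at clamp angle a
    z=np.r_[RC@np.array([np.cos(a),np.sin(a)]),0]; x=np.array([0,0,-1.]); return Ro.from_matrix(np.c_[x,np.cross(z,x),z]).as_quat()
def F():                                                    # force in clamp axes, mean of a few
    fs=[]
    for _ in range(5): env.hold(.02); fs.append(monitor.sense()["contact_force"])
    f=np.mean(fs,0); return np.r_[RC.T@f[:2],f[2]]
E
python3 - <<'E'
from h import *
for a in (np.pi/2,-np.pi/2):
    for p in (W(.028,-.093,.2),W(.028,-.093,.065),W(-.053,.059,.068),W(-.042,-.068,.068),W(.07,-.09,.065)):
        j=kinematics.ik(p,ori(a)); print(a>0,None if j is None else np.round(j,2))
E
```

```text
True [-0.25  0.46  1.37 -0.    1.31 -1.97]
True [-0.25  0.61  1.51 -0.    1.02 -1.97]
True [-0.01  0.44  1.8  -0.    0.91 -1.74]
True [-0.26  0.47  1.74 -0.    0.93 -1.98]
True [-0.22  0.68  1.38 -0.    1.08 -1.94]
False [-0.25  0.46  1.37 -0.    1.31  1.17]
False [-0.25  0.61  1.51 -0.    1.02  1.17]
False [-0.01  0.44  1.8  -0.    0.91  1.41]
False [-0.26  0.47  1.74 -0.    0.93  1.16]
False [-0.22  0.68  1.38 -0.    1.08  1.2 ]
```

Run:
```python
from h import *
import cv2
o=ori(-np.pi/2)
env.close_gripper(40)
env.reach(W(.028,-.093,.2),o)
print("down guard",env.movel(W(.028,-.093,.068),.1,guard=15))
print("F0",F().round(2),(L(monitor.sense()["position"])*1e3).round(1))
g=env.movel(W(.042,-.0915,.068),.03,guard=5); p=L(monitor.sense()["position"]); print(g,(p*1e3).round(1),F().round(2))
d=eyes.grab_frame("top"); cv2.imwrite("pics/lev1.png",cv2.resize(d["frame"][180:305,205:365,::-1],None,fx=4,fy=4,interpolation=cv2.INTER_CUBIC)); print(monitor.sense()["clock"])
```

```text
down guard False
F0 [ 0.1  -0.2   0.09] [ 28.3 -93.1]
False [ 42.1 -91.4] [0.11 0.51 0.16]
5.45
```

View pics/lev1.png

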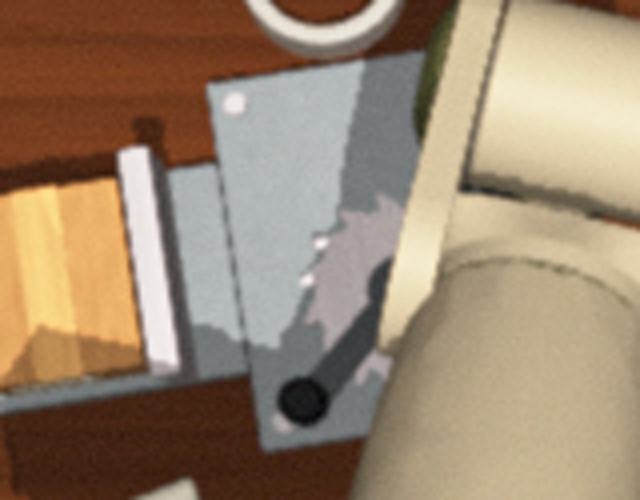

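The arm hides the lever in this view, so I'll carry on by feel in small guarded steps.

Run:
```python
from h import *
for x in np.arange(.046,.081,.004):
    y=-.0915
    g=env.movel(W(x,y,.068),.025,guard=9); p=L(monitor.sense()["position"]); f=F(); print(g,(p*1e3).round(1),f.round(2))
    if g: break
print(monitor.sense()["clock"])
import cv2
for n in("scene","wrist"):
    d=eyes.grab_frame(n); im=d["frame"][:,:,::-1]
    if n=="scene": im=cv2.resize(im[150:330,230:470],None,fx=2.5,fy=2.5,interpolation=cv2.INTER_CUBIC)
    cv2.imwrite(f"pics/{n}2.png",im)
```

```text
False [ 46.2 -91.5] [ 0.14  0.16 -0.24]
False [ 50.3 -91.5] [ 0.13 -0.16 -0.25]
False [ 54.3 -91.5] [ 0.18 -0.2   0.  ]
False [ 58.3 -91.4] [ 0.03 -0.13 -0.32]
False [ 62.2 -91.4] [-0.13  0.12  0.03]
False [ 66.1 -91.4] [-0.89  0.78 -0.97]
False [ 70.  -91.4] [-1.9   1.53 -0.82]
True [ 71.6 -91.1] [-1.59 -0.03  1.37]
8.4833
```

View pics/scene2.png

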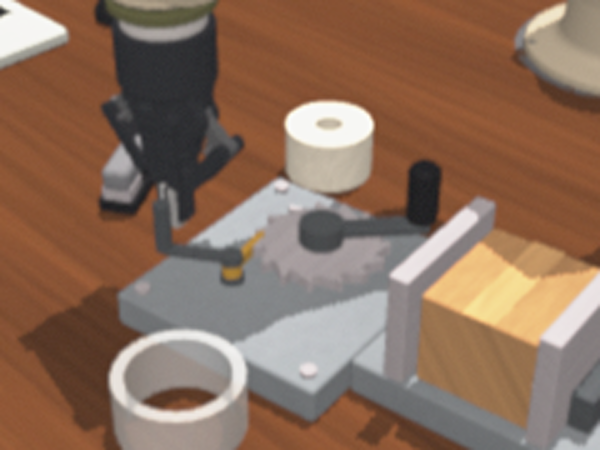

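The scene crop shows the post against the fingers, with its top near (161,200), and the pawl still in the teeth. I'll work out the lever angle from that pixel.

Run:
```python
from h import *
d=np.load("scene0.npz")
for p,z in(((161,200),.095),((231,255),.06)):
    l=L(back(d,(230+p[0]/2.5,150+p[1]/2.5),z)); v=l-[.066,-.038]; print((l*1e3).round(1),np.hypot(*v),np.degrees(np.arctan2(v[1],v[0]))+100)
# compare original scene post top (304,226)
l=L(back(d,(304,226),.095)); v=l-[.066,-.038]; print((l*1e3).round(1),np.degrees(np.arctan2(v[1],v[0]))+100)
```

```text
[ 87.3 -89.6] 0.05582134838350686 32.477604695061984
[ 74.3 -32. ] 0.010188993417207678 135.80123305770428
[ 65.7 -83.8] 9.578787900991927
```

Run:
```python
from h import *
import cv2
o=ori(-np.pi/2)
g=env.movel(W(.0755,-.0911,.068),.02,guard=12); print(g,(L(monitor.sense()["position"])*1e3).round(1),F().round(2))
env.hold(.2)
env.movel(W(.05,-.0915,.068),.1); env.movel(W(.05,-.0915,.17),.2)
gx,gy=np.array([np.cos(np.radians(131)),np.sin(np.radians(131))])*.08
env.release()
env.reach(W(gx,gy,.17),o)
d=eyes.grab_frame("scene"); cv2.imwrite("pics/scene3.png",cv2.resize(d["frame"][150:330,230:470,::-1],None,fx=2.5,fy=2.5,interpolation=cv2.INTER_CUBIC))
print(F().round(2),(L(monitor.sense()["position"])*1e3).round(1),gx,gy,monitor.sense()["clock"])
```

```text
True [ 71.4 -90.8] [-1.8  -0.59  0.67]
[ 0.18 -0.14 -0.05] [-51.6  59.2] -0.052484722319240576 0.06037676641782177 11.7833
```

View pics/scene3.png

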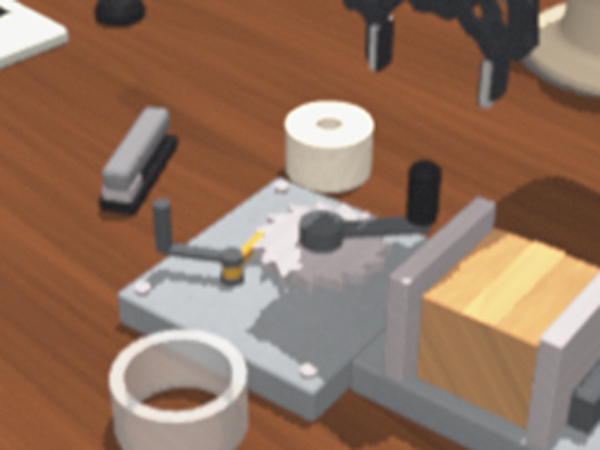

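The lever stays over at release and the pawl is still in the teeth (post top at (162,203), pawl at (255,240)). The lever stop was felt twice at the same place. Now I'll grasp the crank and wind it slightly.

```bash
cat >> h.py <<'E'
Z=.070
def G(th,r=.08): return W(r*np.cos(th),r*np.sin(th),Z)
def ft(th,f): return f[0]*-np.sin(th)+f[1]*np.cos(th), f[0]*np.cos(th)+f[1]*np.sin(th)   # tangential(ccw), radial
def rep():
    p=L(monitor.sense()["position"]); th=np.arctan2(p[1],p[0])%(2*np.pi); f=F()-np.array([.15,-.1,0]); print("deg %.1f r %.1f"%(np.degrees(th),np.hypot(*p)*1e3),"ft,fr %.1f %.1f"%ft(th,f),"fz %.1f"%f[2],"t %.1f"%monitor.sense()["clock"]); return th,ft(th,f)
E
python3 - <<'E'
from h import *
import cv2
t0=np.radians(131)
print(env.movel(G(t0),.1,guard=12)); rep()
env.close_gripper(70); print(monitor.sense()["finger_gap"]); rep()
for d in (.03,.06,.09,.115):
    g=env.movel(G(t0-d),.02,guard=25); print(g); rep()
d=eyes.grab_frame("scene"); cv2.imwrite("pics/scene4.png",cv2.resize(d["frame"][150:330,230:470,::-1],None,fx=2.5,fy=2.5,interpolation=cv2.INTER_CUBIC))
E
```

```text
False
deg 130.8 r 79.7 ft,fr -0.0 0.1 fz -0.1 t 13.0
0.2820891161953891
deg 131.3 r 78.9 ft,fr 6.8 -4.1 fz 6.3 t 13.7
False
deg 130.0 r 78.8 ft,fr 11.1 -4.8 fz 8.9 t 14.0
False
deg 128.2 r 78.8 ft,fr 11.1 -5.1 fz 8.7 t 14.4
False
deg 126.5 r 78.8 ft,fr 10.8 -5.4 fz 8.9 t 14.7
False
deg 125.1 r 78.7 ft,fr 11.0 -5.6 fz 8.4 t 15.1
```

View pics/scene4.png

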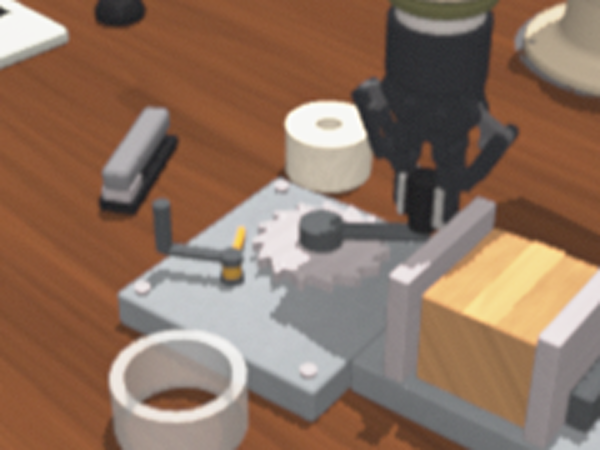

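The pawl has sprung clear: its brass tip is now at (241,230), off the wheel, and the crank carries about 11 N. Now I'll ease the drum back.

Run:
```python
from h import *
th=np.radians(124.6); r=.079; n=0
end=np.radians(208)
while th<end-1e-6:
    th=min(th+.08,end); g=env.movel(G(th,r),.025,guard=6); n+=1
    if n%3==0 or g:
        a,(t,fr)=rep(); r+=np.clip(fr/4000/2,-.0007,.0007)
    if g: print("guard"); break
print(r,th); rep(); np.save("st.npy",[th,r])
```

```text
deg 129.6 r 78.8 ft,fr 11.0 -0.6 fz 9.6 t 15.5
guard
0.07893057074506342 2.2546802479849344
deg 129.6 r 78.8 ft,fr 11.0 -0.0 fz 9.3 t 15.6
```

Run:
```python
from h import *
th,r=np.load("st.npy"); n=0
end=np.radians(208)
while th<end-1e-6:
    th=min(th+.08,end); g=env.movel(G(th,r),.022,guard=14); n+=1
    if n%3==0 or g:
        a,(t,fr)=rep(); r+=np.clip(fr/4000/2,-.0007,.0007)
        if g or t<6: print("odd",g); break
print(r,th); rep(); np.save("st.npy",[th,r])
```

```text
deg 143.8 r 79.1 ft,fr 11.3 3.8 fz 12.1 t 17.0
deg 157.6 r 79.6 ft,fr 10.7 5.1 fz 11.7 t 18.4
deg 171.4 r 80.1 ft,fr 10.9 5.6 fz 9.6 t 19.8
deg 185.4 r 80.5 ft,fr 9.7 5.1 fz 6.7 t 21.2
deg 199.4 r 81.0 ft,fr 9.8 4.1 fz 3.6 t 22.6
deg 209.6 r 81.4 ft,fr 9.9 1.7 fz 0.6 t 23.8
0.08210836618703646 3.6302848441482056
deg 209.6 r 81.4 ft,fr 9.7 1.7 fz 0.5 t 23.9
```

Run:
```python
from h import *
th,r=np.load("st.npy"); t=9.5; n=0
while th<np.radians(265):
    th+= .0125 if t>7.5 else .004
    g=env.movel(G(th,r),.012); n+=1
    p=L(monitor.sense()["position"]); a=np.arctan2(p[1],p[0])%(2*np.pi); f=F()-np.array([.15,-.1,0]); t,fr=ft(a,f)
    if n%8==0 or t<7.5: print("cmd %.1f act %.2f r %.1f ft %.1f fr %.1f t %.1f"%(np.degrees(th),np.degrees(a),np.hypot(*p)*1e3,t,fr,monitor.sense()["clock"]))
    if t<-1 or monitor.sense()["clock"]>52: break
np.save("st.npy",[th,r])
```

```text
cmd 213.7 act 215.41 r 81.5 ft 9.4 fr 0.2 t 26.6
cmd 219.5 act 221.17 r 81.7 ft 9.7 fr 0.4 t 29.3
cmd 220.9 act 222.21 r 81.7 ft 6.8 fr -0.1 t 29.9
cmd 221.1 act 222.37 r 81.7 ft 5.9 fr 0.4 t 30.3
cmd 221.3 act 222.50 r 81.7 ft 4.7 fr 0.2 t 30.6
cmd 221.6 act 222.50 r 81.8 ft 5.4 fr 0.0 t 30.9
cmd 221.8 act 222.59 r 81.8 ft 5.0 fr -0.2 t 31.3
cmd 222.0 act 222.73 r 81.8 ft 4.2 fr -0.2 t 31.6
cmd 222.3 act 222.86 r 81.8 ft 3.2 fr -0.6 t 31.9
cmd 222.5 act 223.02 r 81.8 ft 2.9 fr -0.2 t 32.3
cmd 222.7 act 223.15 r 81.8 ft 2.1 fr -0.1 t 32.6
cmd 223.0 act 223.30 r 81.8 ft 1.2 fr -0.2 t 32.9
cmd 223.2 act 223.44 r 81.8 ft 0.5 fr 0.0 t 33.3
cmd 223.4 act 223.56 r 81.8 ft -0.1 fr -0.1 t 33.6
cmd 223.6 act 223.71 r 81.8 ft -0.7 fr -0.3 t 33.9
cmd 223.9 act 223.85 r 81.8 ft -0.9 fr -0.3 t 34.3
cmd 224.1 act 224.02 r 81.8 ft -1.7 fr -0.4 t 34.6
```

The crank force has faded to about zero at 224°, which is 1.6 rad or 16 mm of jaw travel. Before letting go I'll check the jaw against the stop in a picture.

Run:
```python
from h import *
import cv2
d=eyes.grab_frame("scene"); a=d["frame"][170:390,250:560,::-1]
cv2.imwrite("pics/scene5.png",cv2.resize(a,None,fx=2.55,fy=2.55,interpolation=cv2.INTER_CUBIC)); rep()
```

```text
deg 224.0 r 81.8 ft,fr -1.8 -0.3 fz 9.9 t 34.7
```

View pics/scene5.png

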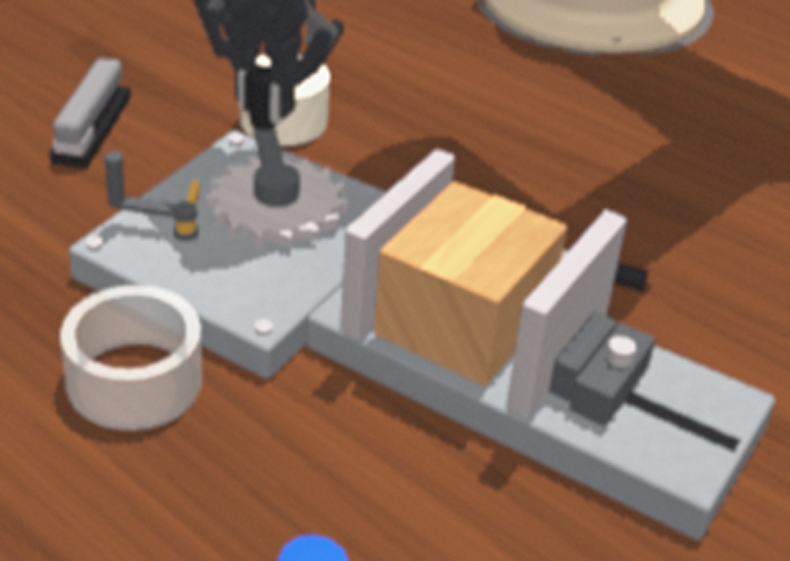

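The picture shows the jaw's foot against the stop at about (590,350), the pawl clear, and the carton standing. I'll release, retreat, check and hand in.

Run:
```python
from h import *
import cv2
env.release(); rep()
p=monitor.sense()["position"]; print(env.movel(p+[0,0,.12],.1,guard=15)); rep()
env.hold(.3)
d=eyes.grab_frame("scene"); a=d["frame"][170:390,250:560,::-1]
cv2.imwrite("pics/scene6.png",cv2.resize(a,None,fx=2.55,fy=2.55,interpolation=cv2.INTER_CUBIC))
```

```text
deg 224.0 r 82.1 ft,fr 0.1 0.3 fz -0.1 t 35.4
False
deg 223.9 r 82.2 ft,fr 0.0 0.2 fz -0.1 t 36.9
```

View pics/scene6.png

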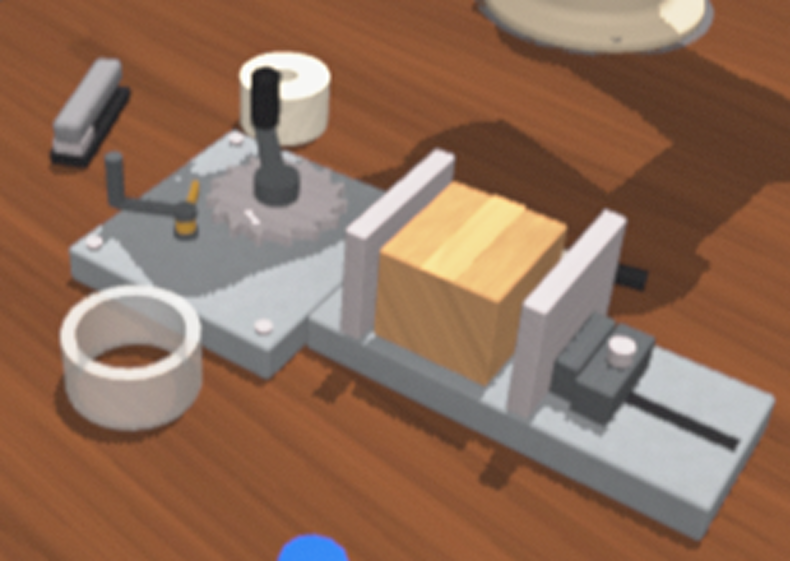

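After letting go nothing has shifted: the crank is at (265,100), the jaw is on the stop, and the lever and pawl are at release. I'm handing in.

```bash
python3 -c "
from bench import job; job.hand_in()"
```

```text
the job is handed in; nothing more can be done
```

The clamp is eased back with its jaw resting on the end stop, and the job was handed in at about 37 s of the 72 s allowed. No verdict is reported.

- **Lever:** I pushed it over until I felt its stop twice at the same place, with guards of 9 and 12 N. The picture put it at about 0.57 rad; it stayed there, and the pawl was still in the teeth.
- **Winding:** I gripped the crank and wound it about 0.11 rad tighter. The picture showed the pawl sprung clear, and the crank then pulled with about 11 N.
- **Easing back:** I eased the drum back about 1.6 rad (16 mm of jaw travel, within the 15–22 mm given). The pull then faded from about 10 N to slightly below zero (−1.7 N), so the stop was carrying the jaw.
- **After letting go:** Nothing visibly moved. The last picture shows the jaw's foot on the stop, the lever and pawl at release, and the carton upright. The stapler and both rolls look unmoved. Only the tip of the marker is visible, and it looks unmoved too. The force on the tool was about zero.

**Disagreements:**
- The post was met about 20 mm later than I predicted. The lever still stopped where expected, and I did not look into the reason.
- One 6 N guard tripped on a motion transient at the start of easing back; I raised it to 14 N for the stretch before the stop.
- The crank's measured radius drifted from 79 to 82 mm, so my fitted drum centre was off by 1–2 mm. It did no harm.

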